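# Pin the sample carriage to its docking bracket

### The arm

A 7-joint arm with a two-finger parallel gripper is mounted at the origin on the work surface. World frame = base frame: x ahead of the robot, y to its left, z up, the work surface at z = 0. Lengths are in m, angles in rad, forces in N, time in s.
With the tool pointing down it reaches from about 0.425 to 0.925 m from the base axis. Payload 6.8 kg.
Tool frame: the origin (TCP) lies on the mounting face of the last link; the fingertips stand 173 mm ahead of it and the grasp point (between the pads) lies 155 mm ahead of it; z points along the fingers, y is the line along which they close (so a half turn about z gives the same grasp; the last joint's range is limited). The gripper opens to 85 mm and grips with 20 to 120 N. Pads are 22 mm wide; open, the fingers measure 114 mm over their backs; the gripper's body (76 mm by 85 mm) begins 54 mm behind the grasp point. The pads swing forward as they close: fully open they stand 13 mm farther back than shut.
Start: joints at [-0.108, 0.477, 0.022, 1.555, -0.011, 1.109, -0.083], TCP at [0.675, 0, 0.405] pointing down, gripper open.
Joint ranges: [-2.96, 2.96], [-0.34, 2.1], [-1.41, 1.46], [0.24, 2.44], [-1.37, 4.51], [0.17, 1.92], [-2.96, 2.96]. Speed limits (rad/s): [2.39, 2.39, 3.14, 3.14, 3.14, 3.14, 3.14].

### API

Orientations are given as a unit quaternion [w, x, y, z].
In Python, from station import bot gives the robot as it stands. The module is installed in compiled form; this text tells all that it offers.
- The arm moves only by the shell command python3 -m pendant 'ROWS' [FORCE]. ROWS is JSON, a list of rows, each a list of 5 numbers: the finger opening in m, from 0 to 0.0854, then the shift along the tool's x, y, z in m, then the turn about the tool's z in degrees. In form: [[jaw, x, y, z, yaw], ...]. A call has 1 to 12 rows; each row shifts and turns the commanded pose from where the row before left it, along the tool's axes as they then stand; what a row does not reach is not made up. A row lasts 1/12 s, in which the tool goes at most 41.7 mm and 7.16 degrees, less where a joint would pass 70% of its speed; a pose out of reach is approached as far as the arm can. A call with a gripper value outside its range is refused whole. The fingers move at their own pace and stop on an object; FORCE is the grip in N (left out, the last holds). Time passes only in rows, so rows that do not move let the fingers close. It gives the time, the measured TCP pose, the force, the opening and the grip force at its end, in the units of the state.
- bot.get_obs(): the state, without advancing time (a new reading comes with each control period).
- bot.read_camera(name): name is "scene" or "side" or "wrist"; returns (picture, depth): 400x640x3 uint8, blue, green, red; 400x640 float32, m along the optical axis (not along the pixel's ray), 0 where there is no reading.
- bot.camera_model(name): a dict with "intrinsics" (3x3 intrinsics, pixels), "dist_coeffs" ([k1, k2, p1, p2, k3] as OpenCV has them; the pictures are not rectified), "R" (3x3) and "t" (3): a world point X has camera coordinates R X + t. Camera axes: x right, y down, z forward; pixel columns grow to the right and rows downward; lengths in m; the calibration is good to about 2 mm. A picture is of the moment at which its call begins: read the wrist's pose just before it. camera_model takes no time and is no camera call; for the wrist camera it gives the pose at the moment of the call.
- bot.hand_in(): hands the job in; it is judged then, once.
Trained networks look in the newest picture that a camera, given by its name, has taken for a name from the list of things; names that differ only in an ending like _2 or _b are one class to them, and where a whole thing is asked for, a point or a joint stands for the part that bears it (a point fixed in the world has none). Each returns a list of dicts, best first, with "score" (0 to 1); they miss things now and then, are a little off and sometimes report something else, mostly with a low value. They report only what shows in the picture. A call takes as long as a camera call. They do not tell look-alikes from the thing itself.
- bot.boxes_of(name, camera): "at" ([column, row] in pixels, amid what is visible of it).
- bot.trace(name, camera): "mask" (400x640 bool, what is visible of it) and "at" ([column, row] in pixels, amid what is visible of it).
- bot.pinpoint(name, camera): "at" ([column, row] in pixels: a listed point, or the origin of a listed thing).
The state is a dict: "t": time; "q": joint angles; "joint_vel": joint speeds; "joint_torque": joint torques, N m; "eef_pos": TCP position; "tool_rot": TCP orientation; "contact_force": force on the tool from outside, world axes, zero at the start; "torque": the same for the moment, N m; "gripper_width": opening from 0.0 (shut) to 1.0 (fully open); "grasp_force": force on a finger pad.
Only numpy, scipy, OpenCV 4.12 (cv2) and the standard library are available. Lean on these libraries where they do the work, as an engineer would, in place of code of your own. Each camera call takes 0.05 s, during which the arm holds its last target. There are 200 camera calls.

### The job

Lock the sample carriage to the docking bracket: slide the carriage in by its upright handle until the hole in its steel tongue lines up with the holes in the bracket's fork, put the locking pin (the one with the wide collar and thick black knob) through all of them, and drive it down until its collar lies flat on the bracket and the spring latch has snapped back over the collar. Leave the slim white rod and the bottles and glassware standing where they are.

Things in the scene. Friction and masses are not known exactly. Their poses are not given: they have to be found in the camera images.
- bracket_hole (a point): Docking bracket: aluminium fork with two level ears, fixed at one end of a rail. Point: centre of the hole's mouth in the upper ear's top face, 74 mm above the bench. z up along the hole, y along the rail towards the carriage, x towards the spring latch. Downwards: upper ear 24 mm (hole 17.5 mm), 3 mm gap, tongue 12 mm, 3 mm gap, lower ear 12 mm (hole 19 mm).
- dock: The fixed bracket and rail; origin on the bench straight below bracket_hole, same axes. The upper ear reaches 30 mm from the hole to -x and +y, 50 mm to -y, where a wall as high joins the ears. Only the latch and its housing (20 mm high, 34 mm wide along y, 34 to 60 mm out in +x) rise above it. The grey base plate is 150 mm wide; the rail runs to y = 480 mm.
- latch (a joint): Spring latch on the upper ear, travel back in m: 0 = closed, its nose 14.5 mm from the hole's axis, 0.009 = fully back. The nose's underside is flat, 9 mm above the ear; its top slopes down to the hole, so the pin's collar pushed down from above drives it back 4 mm, and it then springs back over the collar. The push down takes about 5 to 15 N.
- carriage_handle (a point): Centre of the white carriage's upright grey handle: 16 mm thick along the rail, 40 mm wide across it, 65 mm tall, top 112 mm above the bench. Axes as bracket_hole. The carriage slides only along the rail and stays where left; pushing takes 2 to 5 N. A beaker fixed on it, 127 mm high, stands 122 mm behind the handle (+y).
- carriage: The carriage (origin of no use; same axes). In front (-y) it has a flat steel tongue, 12 mm thick, 44 mm wide, with an upright 19 mm hole, running into the fork. The tongue is clamped anew each time: its hole lies 140 mm from the handle's centre, give or take 12 mm: see or feel for it. It reaches 25 mm past the hole. The carriage can go 20 mm past the nominal place.
- pin_knob (a point): Locking pin, 0.2 kg; point: centre of its black knob (24 mm diameter, 40 mm tall). Below: steel collar 36 mm diameter, 8 mm thick, lower edge bevelled; steel shank 16 mm diameter, 60 mm long, the last 7 mm tapering to 7 mm. z axis up the pin. Pin's end 88 mm below the point, collar's underside 28 mm below. Starts upright in a wooden block.
- pin: The same pin; origin on its axis at the collar's underside. Heights of the knob's centre above bracket_hole: 28 mm when fully home, about 41 mm with the collar resting on the closed latch, 61 mm with the pin's end resting on top of the tongue.
- block: Fixed wooden block, 150 (x) x 60 (y) mm, 68 mm high, origin under its centre, with two upright holes at x = -38 and +38 mm. The locking pin stands in one, collar on the block's top, the slim rod in the other.
- rod_mid (a point): Slim white plastic rod (stem 12 mm diameter, flange 24 mm) in the other hole of the block, its top 81 mm above the block; the point is on its axis 20 mm above the block. Not needed: leave it.
- flask: Conical glass flask, 68 mm wide, 110 mm tall; origin at the centre of its foot. A bystander: leave it.
- beaker: Open glass beaker, 66 mm wide, 85 mm tall; origin at the centre of its foot. A bystander: leave it.
- wash_bottle: White plastic bottle, 60 mm wide, 130 mm tall; origin at the centre of its foot. A bystander: leave it.
- jug: Clear plastic jug with a handle, 100 mm wide, 120 mm tall; origin at the centre of its foot. A bystander: leave it.
- cylinder: Glass measuring cylinder on a white foot 60 mm wide, 143 mm tall; origin at the centre of its foot. A bystander: leave it.
- reagent: Amber reagent jar with a black cap, 52 mm wide, 90 mm tall; origin at the centre of its foot. A bystander: leave it.
Things that resemble listed ones, but are neither listed nor needed, are in the scene too. Leave any blue look-alike of the pin alone.

How it is judged:
By the outcome, as a careful person would: the job done as asked, in the order asked, and still so for the second after the job is handed in, with the robot touching nothing.
It also fails if it takes over 67 s, if anything falls off the work surface, if the arm or the gripper's body presses on something with over 40 N, if the wrist force passes 120 N, or if a joint passes its speed limit or range.

## Working session

There is one attempt and no reset: what is moved stays moved. The work goes in short steps, Python scripts to look and compute and a shell command to move; the robot and the scene stay as the last step left them, time stands still between calls to the robot, and variables do not carry over. Pictures are saved under pics/ and viewed, at most 10 in all, crops included, and the job is handed in when it is done.

```bash
mkdir -p pics
cat > h.py <<'E'
import numpy as np, cv2
from station import bot
def cam(n):
    m=bot.camera_model(n); return m,np.array(m["intrinsics"]),np.array(m["dist_coeffs"]),np.array(m["R"]),np.array(m["t"]).ravel()
def ray(n,uv,c=None):
    m,K,D,R,t=c or cam(n)
    p=cv2.undistortPoints(np.array([[uv]],float),K,D).ravel()
    return -R.T@t, R.T@np.array([p[0],p[1],1.])
def atz(n,uv,z,c=None):
    o,d=ray(n,uv,c); return o+d*(z-o[2])/d[2]
def proj(n,X,c=None):
    m,K,D,R,t=c or cam(n)
    return cv2.projectPoints(np.array(X,float).reshape(-1,1,3),cv2.Rodrigues(R)[0],t,K,D)[0].reshape(-1,2)
E
python3 - <<'E'
from h import *
np.set_printoptions(precision=4,suppress=True)
o=bot.get_obs(); print(o)
for n in("scene","side","wrist"):
    c=cam(n); im,d=bot.read_camera(n); cv2.imwrite(f"pics/{n}0.png",im)
    print(n,-c[3].T@c[4])
    for nm,z in(("bracket_hole",.074),("carriage_handle",.0795),("pin_knob",.096+0.068-.068),("rod_mid",.088),("block",0),("dock",0)):
        for r in bot.pinpoint(nm,n)[:3]:
            print(nm,r["score"],np.array(r["at"]),atz(n,r["at"],z,c))
E
```

```text
{'t': 0.0, 'q': array([-0.1081,  0.4778,  0.0223,  1.5564, -0.0115,  1.1093, -0.0831]), 'joint_vel': array([ 0.0021, -0.0007,  0.0009,  0.001 , -0.0008, -0.0012,  0.0003]), 'joint_torque': array([ -0.0005, -59.6444,   1.6077, -28.1195,   0.0124,   0.0094,
         0.    ]), 'eef_pos': array([0.6747, 0.    , 0.4037]), 'tool_rot': array([-0.0006,  0.7071,  0.7071, -0.0007]), 'contact_force': array([ 0.1686, -0.4041, -0.1027]), 'torque': array([-0.0321, -0.0201, -0.0455]), 'grasp_force': 0.0, 'gripper_width': 1.0027001641850208}
scene [ 0.9239 -0.4748  0.8877]
bracket_hole 0.64 [289.6 190.6] [ 0.5198 -0.0997  0.074 ]
bracket_hole 0.41 [242.7 180.6] [ 0.4271 -0.1462  0.074 ]
carriage_handle 0.78 [348.3 130.2] [0.5106 0.1055 0.0795]
pin_knob 0.89 [163.7 311.4] [ 0.5366 -0.4462  0.096 ]
pin_knob 0.71 [211.9 223.9] [ 0.469 -0.267  0.096]
pin_knob 0.63 [201.6 273.8] [ 0.5333 -0.3515  0.096 ]
rod_mid 0.53 [175.2 250.1] [ 0.4538 -0.3513  0.088 ]
block 0.74 [199.6 277.3] [ 0.4887 -0.3447  0.    ]
dock 0.82 [290.7 209.3] [ 0.5189 -0.1006  0.    ]
dock 0.19 [345.6 241.8] [ 0.6621 -0.0837  0.    ]
[... 178 characters left out ...]
7. ] [0.5003 0.1118 0.0795]
carriage_handle 0.28 [360.4 272. ] [ 0.5242 -0.3589  0.0795]
pin_knob 0.9 [390.5 294.4] [ 0.5227 -0.4404  0.096 ]
pin_knob 0.86 [305.1 257.3] [ 0.4507 -0.2705  0.096 ]
pin_knob 0.73 [362.4 267.8] [ 0.5246 -0.3623  0.096 ]
rod_mid 0.6 [332.4 283.2] [ 0.4573 -0.3496  0.088 ]
block 0.79 [348.5 298.6] [ 0.5032 -0.354   0.    ]
dock 0.76 [286.2 230.2] [ 0.5147 -0.1048 -0.    ]
wrist [0.676  0.0736 0.3742]
bracket_hole 0.77 [167.4 272.7] [ 0.5157 -0.1069  0.074 ]
bracket_hole 0.3 [310.5 223.5] [ 0.6662 -0.0514  0.074 ]
carriage_handle 0.68 [116.4  41.2] [0.5066 0.1143 0.0795]
dock 0.8 [195.7 240.2] [ 0.5182 -0.105   0.    ]
dock 0.33 [115.   44.2] [0.4589 0.1224 0.    ]
```

View pics/scene0.png

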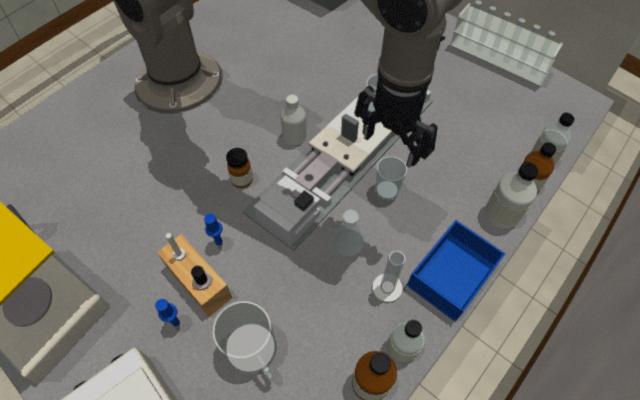

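View pics/side0.png

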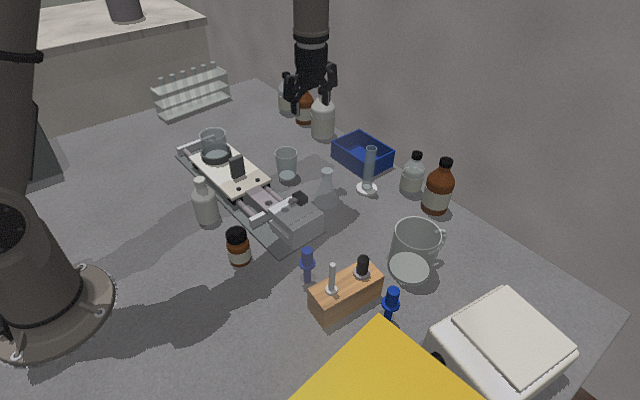

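View pics/wrist0.png

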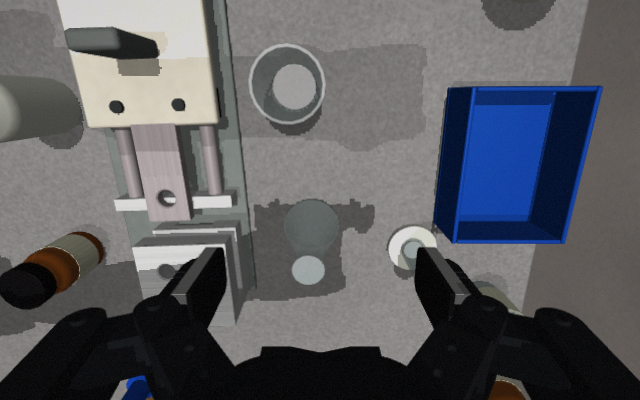

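The wrist view shows the tongue hole near (167,198), the ear hole near (167,271) and the handle top near (112,40). The real pin has the black knob in the block, at (200,275) in the scene view and (362,267) in the side view. The blue look-alikes stand beside it. The rail runs roughly along world +y, with the latch towards +x.

Run:
```python
from h import *
np.set_printoptions(precision=4,suppress=True)
c=cam("wrist"); im=cv2.imread("pics/wrist0.png"); g=cv2.cvtColor(im,6)
def hole(u,v,r=13):
    p=g[v-r:v+r,u-r:u+r]; th=(int(p.min())+int(np.median(p)))/2
    n,l,s,ce=cv2.connectedComponentsWithStats((p<th).astype(np.uint8)); i=1+np.argmax(s[1:,4])
    return ce[i]+[u-r,v-r],s[i]
for nm,u,v,z in(("ear",167,271,.074),("tong",167,198,.047),("c1",116,107,.06),("c2",178,104,.06)):
    h,s=hole(u,v); print(nm,h,s,atz("wrist",h,z,c))
# tri of pin from scene & side
def tri(a,b):
    o1,d1=ray(*a);o2,d2=ray(*b); A=np.c_[d1,-d2]; s=np.linalg.lstsq(A,o2-o1,rcond=None)[0]
    return (o1+d1*s[0]+o2+d2*s[1])/2
print("pin",tri(("scene",(201.6,273.8)),("side",(362.4,267.8))))
print("handle",tri(("scene",(348.3,130.2)),("side",(235.1,167))))
print("hole",tri(("scene",(289.6,190.6)),("side",(284.1,210.9))))
# long edges
for e in cv2.HoughLinesP(cv2.Canny(g,50,120),1,np.pi/720,40,minLineLength=50,maxLineGap=5)[:,0]:
    if e[0]<260 and abs(e[3]-e[1])>50:
        for z in(.047,):
            a=atz("wrist",e[:2],z,c);b=atz("wrist",e[2:],z,c); d=(a-b)*np.sign(a[1]-b[1]); print(e,np.degrees(np.arctan2(-d[0],d[1])))
bot.read_camera("scene")
for n in("scene","side"):
    if n=="side": bot.read_camera(n)
    for nm,z in(("jug",0),("wash_bottle",0),("reagent",0),("beaker",0)):
        for r in bot.pinpoint(nm,n)[:2]: print(n,nm,r["score"],atz(n,r["at"],z))
```

```text
ear [175.3762 277.9802] [ 14  12  12  14 101] [ 0.5233 -0.1132  0.074 ]
tong [164.7821 197.4693] [  3   5  18  17 179] [ 0.5108 -0.0328  0.047 ]
c1 [116.255  106.6107] [  6   7  15  13 149] [0.4847 0.061  0.06  ]
c2 [178.1449 104.5145] [  7   8  13  12 138] [0.5427 0.0631 0.06  ]
pin [ 0.5302 -0.3535  0.0864]
handle [0.5043 0.1151 0.0723]
hole [ 0.5154 -0.0967  0.0627]
[224   2 251 253] 1.9405991253058426
[226   0 249 214] 2.0286005073387936
[  0 381  60 319] -46.02577744154934
[202   1 217 121] 1.8313793093060224
[235 219 242 288] 1.0984842038156113
[230 227 238 288] 2.3775728273767265
[130 125 150 221] 2.259365822079565
[ 56   0  89 127] 2.7586153414985444
[174 123 192 235] 1.8149639848258192
[215 143 221 195] 1.1678386144713713
[123 130 137 198] 1.677710145143458
[128 130 141 192] 2.149474852747793
[248 200 253 252] 1.5456649558330615
[190 132 200 196] 2.286772723037043
[202   4 210  68] 1.7772506850340444
scene jug 0.71 [ 0.6708 -0.3806  0.    ]
scene wash_bottle 0.79 [0.3783 0.0705 0.    ]
scene reagent 0.61 [ 0.3813 -0.1206  0.    ]
scene reagent 0.3 [ 0.7876 -0.1093  0.    ]
scene beaker 0.83 [ 0.6517  0.0692 -0.    ]
scene beaker 0.54 [ 0.4804 -0.3322  0.    ]
side jug 0.92 [ 0.6734 -0.3804  0.    ]
side jug 0.5 [ 0.5829 -0.3135  0.    ]
side wash_bottle 0.84 [0.3796 0.0597 0.    ]
side reagent 0.72 [ 0.377  -0.1284  0.    ]
side reagent 0.5 [ 0.7891 -0.1052  0.    ]
side beaker 0.92 [0.6536 0.0894 0.    ]
```

```bash
python3 -m pendant '[[0.085,0,0,0,7.1],[0.085,0,0,0,7.1],[0.085,0,0,0,7.1],[0.085,0,0,0,7.1],[0.085,0,0,0,7.1],[0.085,0,0,0,7.1],[0.085,0,0,0,7.1],[0.085,0,0,0,7.1],[0.085,0,0,0,7.1],[0.085,0,0,0,7.1],[0.085,0,0,0,7.1],[0.085,0,0,0,7.1]]' 60
python3 -m pendant '[[0.085,0,0,0,2.8],[0.085,-0.03,-0.02,0,0],[0.085,-0.03,-0.02,0,0],[0.085,-0.03,-0.02,0,0],[0.085,-0.03,-0.02,0,0],[0.085,-0.025,-0.02,0,0],[0.085,-0.02,-0.02,0,0],[0.085,0,0,0,0],[0.085,0,0,0,0],[0.085,0,0,0,0]]'
python3 - <<'E'
from h import *
np.set_printoptions(precision=4,suppress=True)
o=bot.get_obs(); print(o["t"],o["eef_pos"],o["tool_rot"],o["contact_force"])
c=cam("wrist"); im,d=bot.read_camera("wrist"); cv2.imwrite("pics/wrist1.png",im)
for nm,z in(("bracket_hole",.074),("carriage_handle",.0795)):
  for r in bot.pinpoint(nm,"wrist")[:2]: print(nm,r["score"],r["at"],atz("wrist",r["at"],z,c))
# handle top points from depth
m,K,D,R,t=c
v,u=np.mgrid[0:400:2,0:640:2]; z=d[::2,::2]; ok=z>0
p=cv2.undistortPoints(np.c_[u[ok],v[ok]].astype(float)[:,None],K,D)[:,0]; P=(np.c_[p,np.ones(len(p))]*z[ok][:,None]-t)@R
s=(abs(P[:,2]-.112)<.006)&(abs(P[:,0]-.505)<.04)&(abs(P[:,1]-.115)<.03)
Q=P[s]; print(len(Q),Q.min(0),Q.max(0),np.median(Q,0), cv2.minAreaRect(Q[:,:2].astype(np.float32)*1000))
E
```

```text
t: 2.55
eef_pos: [0.675, 0.0001, 0.4047]
tool_rot: [-0.0, 0.999, 0.039, 0.0]
contact_force: [0.4, 0.7, -0.3]
gripper_width: 0.996
grasp_force: 0.0
t: 3.38
eef_pos: [0.5064, 0.1139, 0.4051]
tool_rot: [-0.0, 1.0, 0.017, 0.001]
contact_force: [-0.3, 0.4, -0.4]
gripper_width: 0.996
grasp_force: 0.0
3.3833 [0.5064 0.1139 0.4051] [-0.      0.9998  0.0174  0.0005] [-0.341   0.355  -0.4113]
bracket_hole 0.68 [549.7, 177.7] [ 0.5115 -0.1057  0.074 ]
carriage_handle 0.62 [322.9, 175.5] [0.5075 0.1109 0.0795]
199 [0.4878 0.1042 0.1063] [0.5262 0.1192 0.1144] [0.5078 0.1119 0.1119] ((506.8240661621094, 112.00047302246094), (38.50434494018555, 13.889479637145996), 2.468567132949829)
```

View pics/wrist1.png

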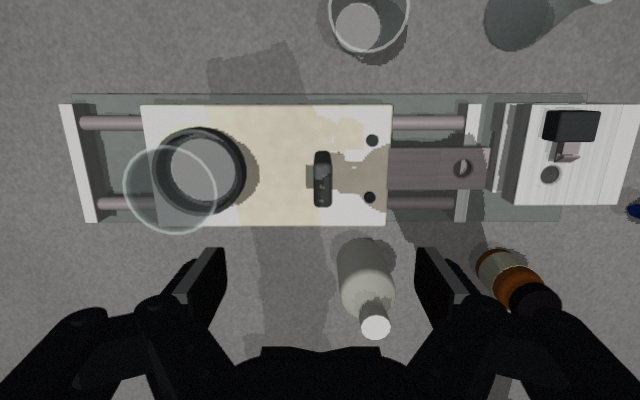

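The handle is at (322,178), the tongue hole at (463,168), the ear hole at (550,175) and the latch on the +x side at (568,130). I'm now descending to grip the handle.

```bash
python3 -m pendant '[[0.06,0,0.002,0.035,0],[0.06,0,0,0.035,0],[0.06,0,0,0.035,0],[0.06,0,0,0.035,0],[0.06,0,0,0.02,0],[0.06,0,0,0,0],[0,0,0,0,0],[0,0,0,0,0],[0,0,0,0,0],[0,0,0,0,0],[0,0,0,0,0]]' 60
python3 - <<'E'
from h import *
np.set_printoptions(precision=4,suppress=True)
c=cam("wrist"); im,d=bot.read_camera("wrist"); cv2.imwrite("pics/wrist2.png",im)
# previous picture: crops of holes, 8x
w=cv2.imread("pics/wrist1.png")
a=cv2.resize(w[140:210,435:585],None,fx=5,fy=5,interpolation=2); cv2.imwrite("pics/crop1.png",a)
E
```

```text
t: 4.45
eef_pos: [0.5069, 0.1122, 0.2465]
tool_rot: [-0.001, 1.0, 0.017, 0.002]
contact_force: [-1.0, -0.8, 6.2]
gripper_width: 0.179
grasp_force: 58.8
```

View pics/crop1.png

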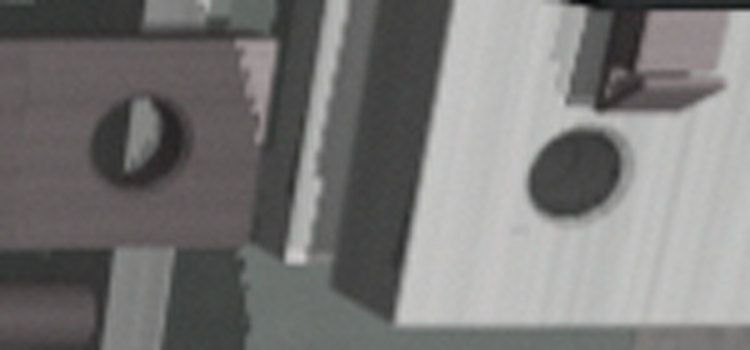

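The crop shows the tongue hole at about (462.5,168) and the ear hole at about (550.6,174.6) in the full picture. The handle is gripped.

Run:
```python
from h import *
from scipy.spatial.transform import Rotation as Ro
np.set_printoptions(precision=4,suppress=True)
m,K,D,R,t=cam("wrist"); o=bot.get_obs()
q=lambda a:Ro.from_quat(np.r_[a[1:],a[0]]).as_matrix()
T=q(o["tool_rot"]); C=-R.T@t; rel=T.T@(C-o["eef_pos"]); Rc=R@T
T1=q([-0.,.9998,.0174,.0005]); R1=Rc@T1.T; C1=np.array([.5064,.1139,.4051])+T1@rel
c=(m,K,D,R1,-R1@C1)
e=atz("wrist",(550.6,174.6),.074,c); g=atz("wrist",(462.5,168),.047,c)
print(e,g,e-g, np.degrees(np.arctan2(-(g-e)[0],(g-e)[1])), o["eef_pos"])
```

```text
[ 0.5145 -0.1058  0.074 ] [ 0.5124 -0.0337  0.047 ] [ 0.0021 -0.0721  0.027 ] 1.6994555977474404 [0.5069 0.1122 0.2465]
```

```bash
python3 -m pendant '[[0,0,0.006,0,0],[0,0,0.009,0,0],[0,0,0.009,0,0],[0,0,0.009,0,0],[0,0,0.009,0,0],[0,0,0.009,0,0],[0,0,0.009,0,0],[0,0,0.007,0,0],[0,0,0.0055,0,0],[0,0,0,0,0],[0,0,0,0,0],[0,0,0,0,0]]'
python3 -m pendant '[[0.06,0,0,0,0],[0.06,0,0,0,0],[0.06,0,0,-0.03,0],[0.06,0,0.02,-0.036,0],[0.06,-0.01,0.03,-0.02,0],[0.06,-0.02,0.035,0,0],[0.06,-0.02,0.035,0,0],[0.06,-0.02,0.035,0,0],[0.06,-0.004,0.015,0,0],[0.06,0,0,0,0],[0.06,0,0,0,0],[0.06,0,0,0,0]]'
python3 - <<'E'
from h import *
np.set_printoptions(precision=4,suppress=True)
o=bot.get_obs(); print(o["eef_pos"])
c=cam("wrist"); print("cam",-c[3].T@c[4]); im,d=bot.read_camera("wrist"); cv2.imwrite("pics/wrist3.png",im)
for r in bot.pinpoint("bracket_hole","wrist")[:2]: print(r["score"],r["at"],atz("wrist",r["at"],.074,c))
u,v=proj("wrist",[.5145,-.1058,.074],c)[0].astype(int); print(u,v)
u=min(max(u,60),580);v=min(max(v,50),350)
cv2.imwrite("pics/crop3.png",cv2.resize(im[v-50:v+50,u-60:u+60],None,fx=6,fy=6,interpolation=2))
E
```

```text
t: 5.5
eef_pos: [0.5095, 0.0391, 0.2465]
tool_rot: [-0.0, 1.0, 0.017, 0.002]
contact_force: [-1.0, -2.6, 6.5]
gripper_width: 0.182
grasp_force: 59.0
t: 6.5
eef_pos: [0.441, -0.1317, 0.3308]
tool_rot: [-0.0, 1.0, 0.018, 0.0]
contact_force: [0.4, -0.3, -0.3]
gripper_width: 0.702
grasp_force: 0.0
[ 0.441  -0.1317  0.3308]
cam [ 0.516  -0.1295  0.3003]
0.95 [285.6, 92.6] [ 0.5154 -0.1062  0.074 ]
285 93
```

View pics/crop3.png

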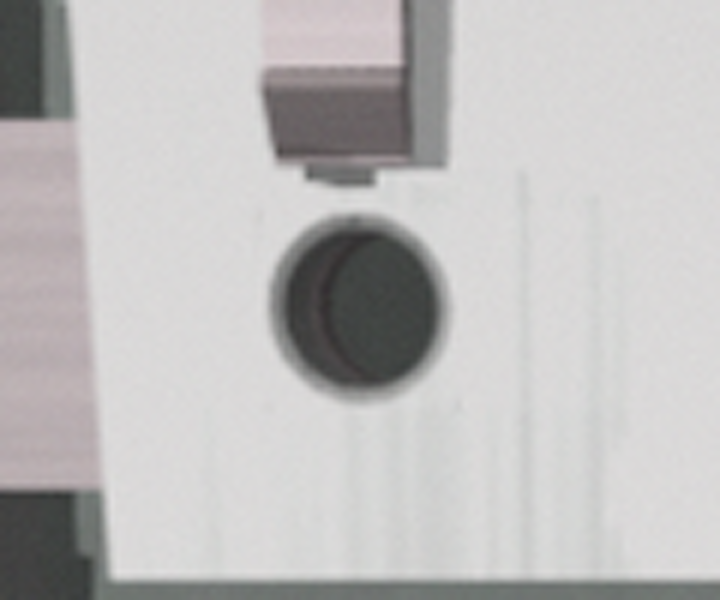

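The crop shows the ear bore with a crescent on its +y side, because the camera is 23 mm off axis. I'll look straight down and closer.

```bash
python3 -m pendant '[[0.06,0,-0.012,0.02,0],[0.06,0,-0.012,0.02,0],[0.06,0,0,0,0],[0.06,0,0,0,0],[0.06,0,0,0,0],[0.06,0,0,0,0]]'
python3 - <<'E'
from h import *
np.set_printoptions(precision=4,suppress=True)
o=bot.get_obs(); print(o["eef_pos"])
c=cam("wrist"); print("cam",-c[3].T@c[4]); im,d=bot.read_camera("wrist"); cv2.imwrite("pics/wrist4.png",im)
for r in bot.pinpoint("bracket_hole","wrist")[:1]: print(r["score"],r["at"],atz("wrist",r["at"],.074,c))
u,v=np.array(r["at"]).astype(int); print(u,v)
k=im[v-30:v+30,u-40:u+40].astype(float); 
k=np.clip((k-20)*2.2,0,255).astype(np.uint8)
b=cv2.resize(k,None,fx=10,fy=10,interpolation=2)
for z,r,col in((.074,.00875,(0,255,0)),(.05,.00875,(255,255,0)),(.02,.0095,(0,0,255))):
    a=np.arange(0,6.3,.1); P=np.c_[.515+r*np.cos(a),-.106+r*np.sin(a),0*a+z]
    q=((proj("wrist",P,c)-[u-40,v-30]+.5)*10).astype(int)
    for x,y in q: cv2.circle(b,(int(x),int(y)),1,col,-1)
cv2.imwrite("pics/crop4.png",b)
row=im[v,u-25:u+25].astype(int).sum(1)//3; print(row)
np.save("c4.npy",np.r_[c[3].ravel(),c[4]])
E
```

```text
t: 7.1
eef_pos: [0.4402, -0.1092, 0.2917]
tool_rot: [0.0, 1.0, 0.017, 0.001]
contact_force: [0.1, -0.3, 0.1]
gripper_width: 0.703
grasp_force: 0.0
[ 0.4402 -0.1092  0.2917]
cam [ 0.5153 -0.1072  0.2612]
0.81 [319.7, 96.5] [ 0.5137 -0.107   0.074 ]
319 96
[212 212 212 211 206 183 131 117  84  61  65  64  57  63  63  63  63  62
  65  62  63  64  63  62  62  61  62  61  62  64  63  61  64  62  80 111
 111  99  81 112 152 162 187 212 212 211 211 213 211 213]
```

View pics/crop4.png

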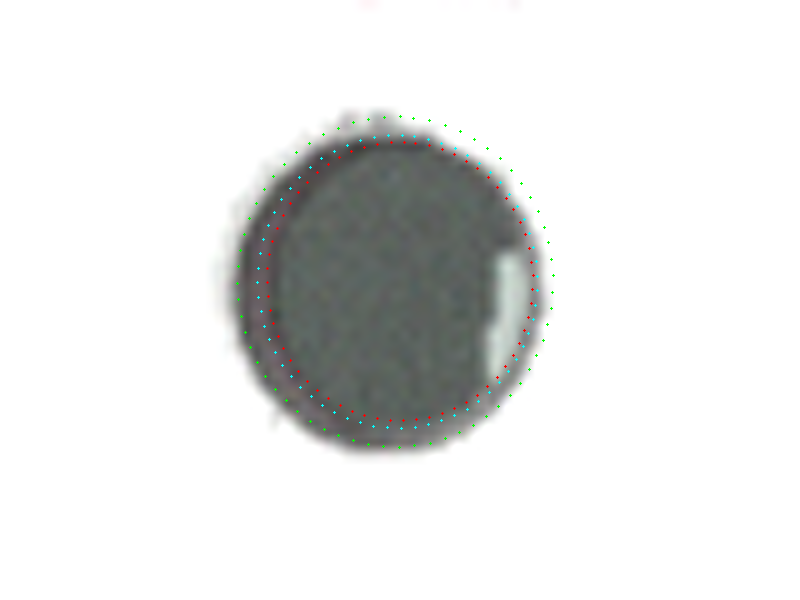

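The holes are nearly coaxial. The bore is open down to the base plate, with about 1 mm of tongue rim showing on the +y side, which the pin's taper will take up. Next I go above the pin.

```bash
python3 -m pendant '[[0.06,0,0.0,-0.035,0],[0.06,0,0.015,-0.035,0],[0.06,0.011,0.034,0,0],[0.06,0.011,0.034,0,0],[0.06,0.011,0.034,0,0],[0.06,0.011,0.034,0,0],[0.06,0.011,0.034,0,0],[0.06,0.013,0.034,0,0],[0.06,0.013,0.029,0,0],[0.06,0,0,0,0],[0.06,0,0,0,0],[0.06,0,0,0,0]]'
python3 - <<'E'
from h import *
np.set_printoptions(precision=4,suppress=True)
o=bot.get_obs(); print(o["eef_pos"])
c=cam("wrist"); im,d=bot.read_camera("wrist"); cv2.imwrite("pics/wrist5.png",im)
for nm,z in (("pin_knob",.096),("rod_mid",.088),("block",0),("jug",0)):
  for r in bot.pinpoint(nm,"wrist")[:3]: print(nm,r["score"],r["at"],atz("wrist",r["at"],z,c))
m,K,D,R,t=c
v,u=np.mgrid[0:400,0:640]; ok=d>0
p=cv2.undistortPoints(np.c_[u[ok],v[ok]].astype(float)[:,None],K,D)[:,0]; P=(np.c_[p,np.ones(len(p))]*d[ok][:,None]-t)@R
s=(abs(P[:,2]-.116)<.004)&(np.hypot(P[:,0]-.53,P[:,1]+.354)<.03)
Q=P[s]; print(len(Q)); print(np.median(Q,0),cv2.minEnclosingCircle(Q[:,:2].astype(np.float32)*1000))
E
```

```text
t: 8.2
eef_pos: [0.5289, -0.3537, 0.3607]
tool_rot: [-0.0, 1.0, 0.017, -0.0]
contact_force: [-0.2, -0.2, -0.4]
gripper_width: 0.702
grasp_force: 0.0
[ 0.5289 -0.3537  0.3607]
pin_knob 0.94 [323.5, 197.4] [ 0.5278 -0.3566  0.096 ]
pin_knob 0.91 [429.9, 198.8] [ 0.5295 -0.4376  0.096 ]
pin_knob 0.68 [215.0, 267.1] [ 0.465  -0.2704  0.096 ]
rod_mid 0.63 [312.5, 274.1] [ 0.4564 -0.35    0.088 ]
block 0.81 [319.6, 203.6] [ 0.4894 -0.3546  0.    ]
block 0.55 [351.7, 18.2] [ 0.67   -0.3779  0.    ]
jug 0.9 [350.5, 16.5] [ 0.6713 -0.3767  0.    ]
846
[ 0.5314 -0.3575  0.1162] ((530.7109985351562, -357.3843078613281), 11.79487133026123)
```

View pics/wrist5.png

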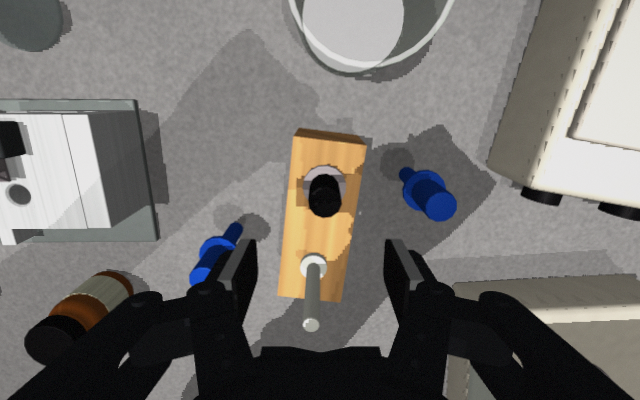

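The black knob is at (323,190) with its top centre at world (0.531,-0.357). The rod is at (312,300) and the blue pins are at (430,195) and (210,260), clear of a 45 mm opening. I'm grasping now.

```bash
python3 -m pendant '[[0.045,0.0017,0.0036,0,0],[0.045,0,0,0,0],[0.045,0,0,0.03,0],[0.045,0,0,0.035,0],[0.045,0,0,0.025,0],[0.045,0,0,0.011,0],[0.045,0,0,0,0],[0,0,0,0,0],[0,0,0,0,0],[0,0,0,0,0],[0,0,0,0,0],[0,0,0,0,0]]' 90
python3 -m pendant '[[0,0,0,0,0],[0,0,0,-0.015,0],[0,0,0,-0.025,0],[0,0,0,-0.03,0],[0,0,0,-0.03,0],[0,0,0,0,0],[0,0,0,0,0],[0,0,0,0,0]]'
```

```text
t: 9.45
eef_pos: [0.5317, -0.3578, 0.2616]
tool_rot: [0.001, 1.0, 0.017, 0.001]
contact_force: [-0.7, 1.1, 6.7]
gripper_width: 0.256
grasp_force: 88.5
t: 10.12
eef_pos: [0.5307, -0.3569, 0.359]
tool_rot: [-0.0, 1.0, 0.018, -0.0]
contact_force: [-0.4, -0.3, -3.2]
gripper_width: 0.251
grasp_force: 89.2
```

```bash
python3 -m pendant '[[0,0,-0.0155,-0.02,0],[0,-0.0007,-0.03,0,0],[0,-0.001,-0.034,0,0],[0,-0.001,-0.034,0,0],[0,-0.001,-0.034,0,0],[0,-0.001,-0.034,0,0],[0,-0.001,-0.034,0,0],[0,-0.001,-0.024,0,0],[0,-0.0006,-0.012,0,0],[0,0,0,0.015,0],[0,0,0,0,0],[0,0,0,0,0]]'
python3 - <<'E'
from h import *
np.set_printoptions(precision=4,suppress=True)
o=bot.get_obs(); print(o["eef_pos"])
c=cam("wrist"); im,d=bot.read_camera("wrist"); cv2.imwrite("pics/wrist6.png",im)
for r in bot.pinpoint("bracket_hole","wrist")[:1]: print(r["score"],r["at"],atz("wrist",r["at"],.074,c))
z=o["eef_pos"][2]-.155-.0106; print(z)
for r in bot.pinpoint("pin_knob","wrist")[:1]: print(r["score"],r["at"],atz("wrist",r["at"],z,c))
for r in bot.pinpoint("pin","wrist")[:1]: print(r["score"],r["at"],atz("wrist",r["at"],z-.028,c))
a=cv2.resize(im[60:300,200:440],None,fx=2,fy=2)
s,_=bot.read_camera("side"); u,v=proj("side",[.5146,-.1058,.11])[0].astype(int)
b=cv2.resize(s[v-60:v+60,u-35:u+35],(280,480),interpolation=2)
cv2.imwrite("pics/crop6.png",np.hstack([a,b]))
E
```

```text
t: 11.12
eef_pos: [0.5142, -0.1061, 0.3631]
tool_rot: [0.0, 1.0, 0.017, -0.002]
contact_force: [0.8, -1.0, -1.5]
gripper_width: 0.249
grasp_force: 89.2
[ 0.5142 -0.1061  0.3631]
0.57 [321.7, 184.3] [ 0.5153 -0.1078  0.074 ]
0.19749838433746178
0.74 [320.5, 264.8] [ 0.5113 -0.1069  0.1975]
0.97 [320.7, 236.4] [ 0.5127 -0.107   0.1695]
```

View pics/crop6.png

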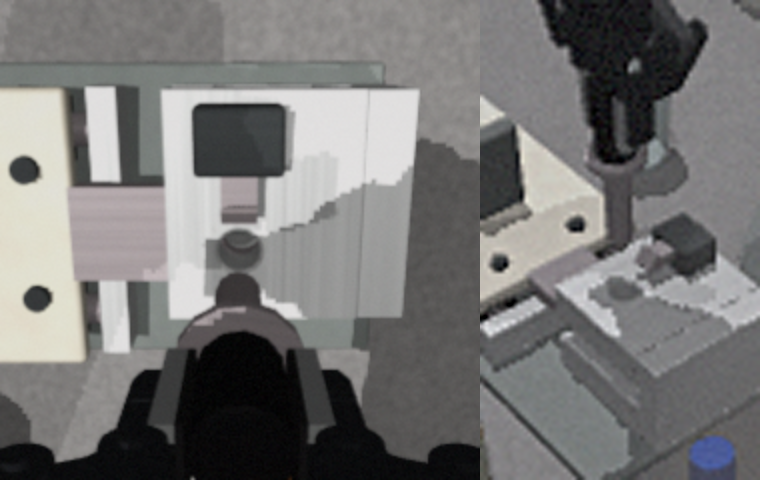

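The pin is held upright, with its tip in line with the bore in y and just above it. I'll lower it slowly.

```bash
python3 -m pendant '[[0,0.0005,0,0.015,0],[0,0,0,0.015,0],[0,0,0,0.005,0],[0,0,0,0.004,0],[0,0,0,0.004,0],[0,0,0,0.003,0],[0,0,0,0,0]]'; python3 -m pendant '[[0,0,0,0.004,0],[0,0,0,0.004,0],[0,0,0,0.004,0],[0,0,0,0,0],[0,0,0,0,0]]'
```

```text
t: 11.95
eef_pos: [0.5156, -0.1063, 0.3186]
tool_rot: [-0.0, 1.0, 0.017, -0.0]
contact_force: [-0.2, -0.3, -2.3]
gripper_width: 0.253
grasp_force: 89.2
t: 12.37
eef_pos: [0.5155, -0.1062, 0.3065]
tool_rot: [0.0, 1.0, 0.017, -0.0]
contact_force: [0.3, 0.3, -2.2]
gripper_width: 0.256
grasp_force: 89.2
```

```bash
python3 -m pendant '[[0,0,0,0.003,0],[0,0,0,0.003,0],[0,0,0,0.003,0],[0,0,0,0.003,0],[0,0,0,0,0],[0,0,0,0,0]]'
```

```text
t: 12.87
eef_pos: [0.5155, -0.1062, 0.2945]
tool_rot: [-0.0, 1.0, 0.017, -0.0]
contact_force: [-1.0, 0.6, -2.2]
gripper_width: 0.252
grasp_force: 89.2
```

```bash
python3 -m pendant '[[0,0,0,0.003,0],[0,0,0,0.003,0],[0,0,0,0.003,0],[0,0,0,0.002,0],[0,0,0,0,0],[0,0,0,0,0]]'
```

```text
t: 13.37
eef_pos: [0.5155, -0.1062, 0.2835]
tool_rot: [-0.0, 1.0, 0.017, -0.0]
contact_force: [-0.6, -0.4, -3.4]
gripper_width: 0.255
grasp_force: 89.2
```

Now in the lower ear, with no contact force. I'm pressing past the latch.

```bash
python3 -m pendant '[[0,0,0,0.003,0],[0,0,0,0.003,0],[0,0,0,0.003,0],[0,0,0,0.002,0],[0,0,0,0.002,0],[0,0,0,0.002,0],[0,0,0,0,0],[0,0,0,0,0],[0,0,0,0,0]]'
```

```text
t: 14.12
eef_pos: [0.5157, -0.1062, 0.2686]
tool_rot: [0.0, 1.0, 0.017, 0.0]
contact_force: [-0.7, 0.6, -2.4]
gripper_width: 0.249
grasp_force: 89.4
```

```bash
python3 -m pendant '[[0,0,0,0.002,0],[0,0,0,0.001,0],[0,0,0,0.001,0],[0,0,0,0,0],[0,0,0,0,0]]'
```

```text
t: 14.53
eef_pos: [0.516, -0.1065, 0.2674]
tool_rot: [-0.001, 1.0, 0.017, 0.001]
contact_force: [-7.5, 3.6, 28.4]
gripper_width: 0.25
grasp_force: 93.1
```

It bottomed at the predicted home height with 28 N. I'll release, retreat and check.

```bash
python3 -m pendant '[[0,0,0,-0.002,0],[0,0,0,0,0],[0.05,0,0,0,0],[0.05,0,0,0,0],[0.05,0,0,0,0],[0.05,0,0,-0.02,0],[0.05,0,0,-0.035,0],[0.05,0,0,-0.035,0],[0.05,-0.03,0,0,0],[0.05,-0.03,0,0,0],[0.05,0,0,0,0],[0.05,0,0,0,0]]'
python3 - <<'E'
from h import *
np.set_printoptions(precision=4,suppress=True)
im,d=bot.read_camera("wrist"); c=cam("wrist")
m,K,D,R,t=c
v,u=np.mgrid[0:400,0:640]; ok=d>0
p=cv2.undistortPoints(np.c_[u[ok],v[ok]].astype(float)[:,None],K,D)[:,0]; P=(np.c_[p,np.ones(len(p))]*d[ok][:,None]-t)@R
Q=P[(np.hypot(P[:,0]-.515,P[:,1]+.106)<.013)&(P[:,2]>.1)]; print("knob top",np.median(Q,0),len(Q))
E_=P[(abs(P[:,0]-.515)<.03)&(abs(P[:,1]+.15)<.01)]; print("ear",np.median(E_,0))
q=proj("wrist",[.52,-.106,.085],c)[0].astype(int); print(q)
x,y=np.clip(q,[60,70],[580,330]); a=cv2.resize(im[y-70:y+70,x-60:x+60],(480,560),interpolation=2)
s,_=bot.read_camera("side"); x,y=proj("side",[.52,-.1058,.09])[0].astype(int)
b=cv2.resize(s[y-49:y+49,x-28:x+28],(320,560),interpolation=2)
cv2.imwrite("pics/crop7.png",np.hstack([a,b]))
E
```

```text
t: 15.53
eef_pos: [0.4543, -0.1085, 0.3566]
tool_rot: [-0.0, 1.0, 0.017, -0.0]
contact_force: [0.9, -0.4, -0.4]
gripper_width: 0.583
grasp_force: 0.0
knob top [ 0.5163 -0.1063  0.1224] 1142
ear [ 0.5177 -0.15    0.0744]
[319 108]
```

View pics/crop7.png

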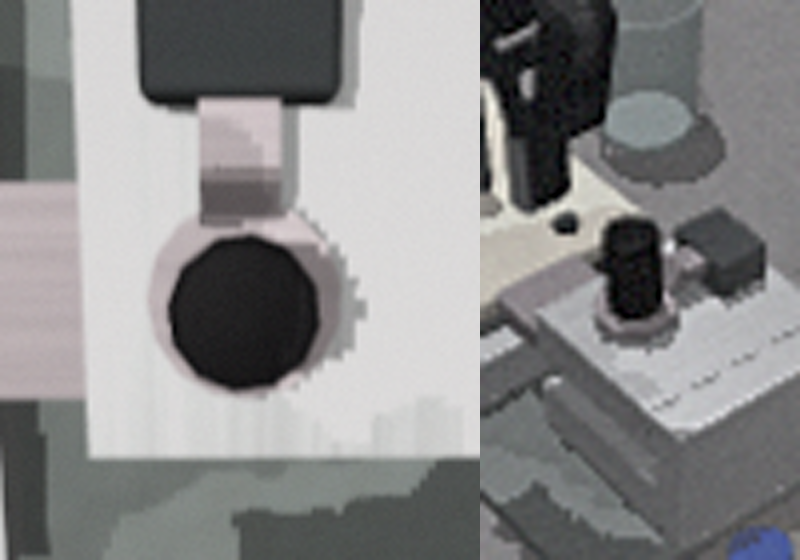

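The wrist crop shows the collar flat on the ear with the latch nose over it. The knob's top is 48 mm above the ear, the expected home height, and the gripper touches nothing.

```bash
python3 -c "
from station import bot
print(bot.hand_in())"
```

```text
the job is handed in; nothing more can be done
None
```

The carriage is docked, the locking pin is fully home with its collar flat on the bracket and the latch snapped over it, and I handed the job in at about 15.6 s of the 67 s allowed; the rod, bottles and glassware were left alone.

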